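Serve the honey pot to the front of the carousel

ROBOT

A 7-joint arm with a two-finger parallel gripper is mounted at the origin on the work surface. World frame = base frame: x ahead of the robot, y to its left, z up, the work surface at z = 0. Lengths are in m, angles in degrees, forces in N, time in s.
With the tool pointing down it reaches from about 0.425 to 0.875 m from the base axis. Payload 4.7 kg.
Tool frame: the origin (TCP) lies at the very end of the fingers, on their centre line; the grasp point (between the pads) lies 19 mm behind it (ctrl.grasp_offset is the distance from the TCP to the grasp point, in m); y points along the fingers, z is the direction in which the jaws open and shut, and the axes are right-handed (so a half turn about y gives the same grasp; the last joint's range is limited). The gripper opens to 87 mm and grips with 3 to 60 N. Pads are 19 mm wide; open, the fingers measure 117 mm over their backs; the gripper's body (75 mm by 190 mm) begins 51 mm behind the grasp point.
Start: joints at [72.141, 18.392, -4.016, 83.108, 1.295, 78.541, -3.26], TCP at [0.208, -0.616, 0.223] pointing down, gripper open.
Joint ranges: [-163.93, 163.93], [-17.29, 119.83], [-79.2, 71.16], [3.27, 140.29], [-89.18, 269.18], [5.43, 117.66], [-154.24, 154.24]. Speed limits (degrees/s): [147.25, 147.25, 180, 180, 180, 180, 180].

INTERFACE

Orientations are given as [roll, pitch, yaw] about the fixed x, y, z axes, in that order (R = Rz(yaw) Ry(pitch) Rx(roll)).
In Python, from plant import ctrl gives the robot as it stands.
- The arm moves only by the tool send_rows, never from a script. Its arguments are lists of equal length, an entry for each row: "slide": the shift along the tool's x, y, z in m, a list of three; "turn": the turn, a rotation vector about the tool's x, y, z in degrees, a list of three. In form: {"slide": [[dx, dy, dz], ...], "turn": [[rx, ry, rz], ...]}. A call has 1 to 8 rows; each row is the pose to reach, as a shift and turn from the pose commanded when the call began, along the tool's axes at that moment; what a row does not reach only later rows make up. A row lasts 1/10 s, in which the tool goes at most 50 mm and 8.59 degrees, less where a joint would pass 70% of its speed; a pose out of reach is approached as far as the arm can. A call with a gripper value outside its range is refused whole. "jaw" is the closure, from 0 (fully open) to 1 (shut), set as the call begins (left out, the last holds). The fingers move at their own pace and stop on an object; "newtons" is the grip in N (left out, the last holds). Time passes only in rows, so rows that repeat a pose let the fingers close. It gives the time, the measured TCP pose, the force and the opening at its end, in the units of the state.
- ctrl.observe(): the state, without advancing time (a new reading comes with each control period).
- ctrl.grab_frame(name): name is "side" or "top" or "wrist"; returns (picture, depth): 400x640x3 uint8, red, green, blue; 400x640 float32, m along the optical axis (not along the pixel's ray), 0 where there is no reading.
- ctrl.camera_info(name): a dict with "mtx" (3x3 intrinsics, pixels), "k1" (the pictures are not rectified: a ray, as slopes to the right and down, at radius r is drawn at 1 + k1 r^2 times it, then the intrinsics apply), "extrinsics" (4x4, takes a point from camera to world coordinates); the wrist camera has in their place "tool_from_camera" (4x4, takes a point from camera to tool coordinates, whose origin is the TCP and whose axes are the tool frame's). Camera axes: x right, y down, z forward; pixel columns grow to the right and rows downward; lengths in m; the calibration is good to about 2 mm. A picture is of the moment at which its call begins: read the wrist's pose just before it. camera_info takes no time and is no camera call.
- ctrl.hand_in(): hands the job in, once; it reports no verdict.
The state is a dict: "clock": time; "qpos": joint angles; "joint_vel": joint speeds; "effort": joint torques, N m; "ee_pos": TCP position; "eef_rot": TCP orientation; "ft_force": force on the tool from outside, world axes, zero at the start; "moment": the same for the moment, N m; "grip_width": finger opening in m.
Only numpy, scipy, OpenCV 4.12 (cv2) and the standard library are available. Lean on these libraries where they do the work, as an engineer would, in place of code of your own. Each camera call takes 0.05 s, during which the arm holds its last target. There are 200 camera calls.

TASK

Pull the wooden honey dipper up out of its upright holder and stand it, head down, in the open honey pot on the carousel, then let go of it. Then turn the carousel until that pot stands squarely over the front pointer, and finish with the gripper still closed on the carousel's upright grip, holding the turntable still there. Leave the other things on the counter where they are.

Things in the scene. Friction and masses are not known exactly. Their poses are not given: they have to be found in the camera images.
- dipper: Wooden honey dipper, 190 mm long, about 35 g: round handle 10 mm thick, ribbed head 28 mm thick over the lowest 40 mm. Origin at mid-length on its axis; +z runs along the handle away from the head. At the start it stands head down in the holder, free to lean a few degrees, its upper 100 mm showing.
- dipper_foot (a point): Centre of the end face of the dipper's head, 95 mm from mid-length (its lowest point when upright).
- holder: Narrow upright steel cup fixed to the counter: 48 mm outside, 40 mm inside, 95 mm high, inner floor 6 mm up. Origin at the centre of its underside. The dipper starts in it. It may stand nearer or farther than the jug.
- carousel_base: Fixed dark foot of the condiment carousel. Origin on the turning axis, at counter height. Its flat tongue with a diamond tip, the front pointer, runs out along its own -x (roughly towards the robot) to 163 mm from the axis, up to 12 mm high.
- carousel: Round wooden deck, 256 mm across, turns freely and endlessly either way (friction about 0.04 N m, stays where left). Origin on the vertical axis, 22 mm up; deck top 35 mm up. Fixed on it: open pot 72 mm out on its own -x; upright grip 112 mm out on its +x; two lidded white jars (62 mm wide, tops 130 mm above the counter) 72 mm out, 80 degrees either side of +x.
- pot_mouth (a point): Centre of the mouth of the open honey pot, the only jar without a lid: 120 mm above the counter, 54 mm wide inside, 62 mm outside, inner floor 40 mm above the counter. Turns with the deck.
- front_place (a point): Fixed point above the front pointer, 72 mm from the turning axis, 35 mm above the counter: the pot's centre must come over it.
- turn_grip: Upright round steel grip on the deck's rim, 20 mm thick, 84 mm high (38 to 122 mm above the counter), 112 mm from the turning axis, opposite the pot; it revolves freely on its own pin, so it can be pinched and led round without turning the gripper. Origin at its mid-height on its axis, 80 mm above the counter.
- jug: Bystander, leave alone: steel milk jug, mug-shaped with a side handle, 76 wide, 100 high (mm). Origin at the centre of its underside.
- cup_a: Bystander, leave alone: white coffee cup with handle, 86 wide, 60 high (mm). Origin at the centre of its underside.
- cup_b: Bystander, leave alone: another white coffee cup with handle, 86 wide, 60 high (mm). Origin at the centre of its underside.
- tamper: Bystander, leave alone: steel coffee tamper standing on its 58 wide foot, 84 high (mm). Origin at the centre of its underside.
- shaker: Bystander, leave alone: closed aluminium topping shaker, 68 wide, 130 high (mm). Origin at the centre of its underside.
- portafilter: Bystander, leave alone: steel filter holder lying flat, 68 wide, 34 high, with a black handle 180 long to its +y (mm). Origin at the centre of its underside.
- bowl: Bystander, leave alone: white bowl, 110 wide, 45 high (mm). Origin at the centre of its underside.

How it is judged (in metres and radians):
On the way, in this order (a step that is already met when the one before it is completed fails the run):
1. The dipper is held by the fingers, its foot lifted clear above the holder's rim (height (world z) of dipper_foot above 0.1 m and contact force between the fingers and dipper above 0.5 N), for 0.1 s.
2. The dipper stands head down in the open pot, let go (horizontal distance between dipper_foot and pot_mouth below 0.024 m and height (world z) of dipper_foot below 0.065 m and contact force between the fingers and dipper below 0.05 N), for 0.2 s.
At the end, for the whole second after the job is handed in: Open pot within 13 mm (10 degrees) of its place over the pointer, carousel still (under 0.1 rad/s), fingers gripping the upright grip with over 3 N; dipper untouched by the fingers, its foot inside the pot (within 24 mm of the pot's centre, under 65 mm above the counter) (all of step 2 and horizontal distance between pot_mouth and front_place below 0.013 m and angular speed of carousel below 0.1 rad/s and contact force between the fingers and turn_grip above 3 N); the arm keeps its last pose, push and grip.
It fails at once if A bystander is pushed more than 40 mm from its place (distance of any of jug, cup_a, cup_b, tamper, shaker, portafilter, bowl from where it was at the start of the episode above 0.04 m).
It also fails if it takes over 64 s, if anything falls off the work surface, if the arm or the gripper's body presses on something with over 40 N, if the wrist force passes 120 N, or if a joint passes its speed limit or range.

## Working session

There is one attempt and no reset: what is moved stays moved. The work goes in short steps, Python scripts to look and compute and a tool call to move; the robot and the scene stay as the last step left them, time stands still between calls to the robot, and variables do not carry over. Pictures are saved under pics/ and viewed, about 8 in all and at most 12, crops included, and the job is handed in when it is done.

Besides the shell and the picture viewer there is one more tool, called after "Call:" by a JSON object that holds its "fn" and its "kwargs". send_rows: Moves the arm, as the interface text tells. Its arguments: {"type":"object","properties":{"slide":{"type":"array"},"turn":{"type":"array"},"jaw":{"type":"number"},"newtons":{"type":"number"}},"required":["slide","turn"]}

```bash
mkdir -p pics
cat > h.py <<'E'
import numpy as np, cv2
from plant import ctrl
from scipy.spatial.transform import Rotation as R
def grab(n):
    s=ctrl.observe(); p,d=ctrl.grab_frame(n); return s,p,d
def T(s):
    M=np.eye(4); M[:3,:3]=R.from_euler('xyz',s['eef_rot'],degrees=True).as_matrix(); M[:3,3]=s['ee_pos']; return M
def ext(n,s=None):
    i=ctrl.camera_info(n)
    E=np.array(i['extrinsics']) if 'extrinsics' in i else T(s)@np.array(i['tool_from_camera'])
    return np.array(i['mtx']),i['k1'],E
def slopes(n,px):
    i=ctrl.camera_info(n);K=np.array(i['mtx']);px=np.atleast_2d(px).astype(float)
    return cv2.undistortPoints(px[:,None],K,np.array([i['k1'],0,0,0,0]))[:,0]
def onplane(n,px,z,s=None):
    K,k,E=ext(n,s); q=slopes(n,px); d=np.c_[q,np.ones(len(q))]@E[:3,:3].T
    return E[:3,3]+d*((z-E[2,3])/d[:,2])[:,None]
def cloud(n,depth,s=None):
    K,k,E=ext(n,s); v,u=np.mgrid[:400,:640]; q=slopes(n,np.c_[u.ravel(),v.ravel()])
    z=depth.ravel()[:,None]; P=np.c_[q*z,z]@E[:3,:3].T+E[:3,3]; P[z[:,0]==0]=np.nan
    return P.reshape(400,640,3)
E
python3 - <<'E'
from h import *
print(ctrl.observe())
for n in ['top','side']:
    s,p,d=grab(n); cv2.imwrite(f'pics/{n}0.png',p[:,:,::-1]); np.savez(f'{n}0.npz',p=p,d=d)
    K,k,E=ext(n,s); print(n,K.round(1).tolist(),k,E.round(3).tolist())
print(ctrl.camera_info('wrist'),ctrl.grasp_offset)
E
```

```text
{'clock': 0.0, 'qpos': array([72.14131144, 18.43997275, -4.01550997, 83.17551636,  1.29603711,
       78.53998606, -3.2597626 ]), 'joint_vel': array([ 0.09034808,  0.03214519,  0.06159739, -0.05212831,  0.09005155,
       -0.09233546,  0.00835613]), 'effort': array([ 7.27543738e-04, -4.91284096e+01, -4.03586207e-01, -3.12532425e+01,
       -6.39189966e-02,  4.38356667e-02,  1.68796796e-04]), 'ee_pos': array([ 0.20780683, -0.61530129,  0.22144578]), 'eef_rot': array([-9.01101742e+01, -6.75771446e-03, -1.61331118e+02]), 'ft_force': array([-0.89732546,  0.08717593,  0.50177337]), 'moment': array([-0.0136188 ,  0.0374383 ,  0.02391295]), 'grip_width': 0.0872175914967702}
top [[451.1, 0.0, 321.3], [0.0, 451.1, 205.9], [0.0, 0.0, 1.0]] 0.0020413742921237587 [[-0.011, -0.997, 0.075, 0.45], [-1.0, 0.011, -0.012, 0.07], [0.011, -0.075, -0.997, 1.328], [0.0, 0.0, 0.0, 1.0]]
side [[371.5, 0.0, 320.6], [0.0, 371.5, 192.0], [0.0, 0.0, 1.0]] -0.0005840529429458532 [[0.825, -0.394, 0.406, 0.18], [-0.566, -0.561, 0.604, -0.549], [-0.01, -0.728, -0.686, 0.786], [0.0, 0.0, 0.0, 1.0]]
{'mtx': array([[342.87897562,   0.        , 318.94563634],
       [  0.        , 342.87897562, 198.26770204],
       [  0.        ,   0.        ,   1.        ]]), 'k1': 0.008885209991804553, 'tool_from_camera': array([[-3.79450780e-04,  9.67355600e-01,  2.53422572e-01,
        -6.97233762e-02],
       [ 3.07368874e-04, -2.53422465e-01,  9.67355653e-01,
        -1.62783371e-01],
       [ 9.99999881e-01,  4.44958068e-04, -2.01173650e-04,
         9.45821567e-05],
       [ 0.00000000e+00,  0.00000000e+00,  0.00000000e+00,
         1.00000000e+00]])} 0.0187
```

View pics/top0.png

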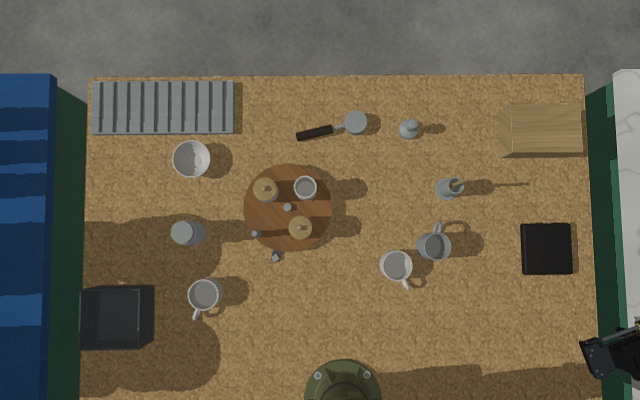

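View pics/side0.png

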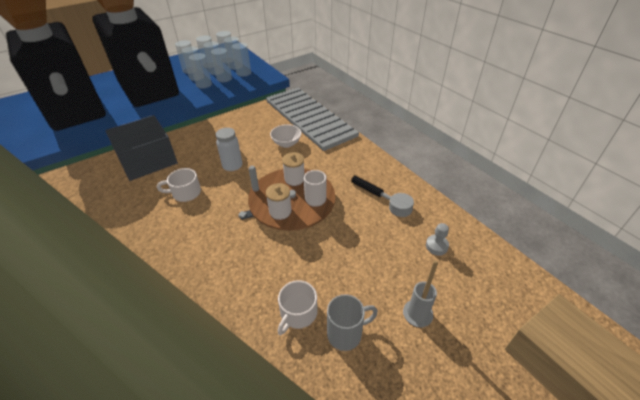

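The top view shows the holder with the dipper at about (450,187), the carousel centred near (288,208), the open pot at (305,187), the grip at (255,233) and the pointer tip at (276,257). The side view confirms the dipper leaning in the holder at (425,290).

Run:
```python
from h import *
f=np.load('top0.npz');p,d=f['p'],f['d'];C=cloud('top',d)
def sel(c,r,lo,hi):
    v,u=np.mgrid[:400,:640];return (np.hypot(u-c[0],v-c[1])<r)&(C[...,2]>lo)&(C[...,2]<hi)
def circ(m):
    pts=np.argwhere(m)[:,::-1].astype(np.float32); (c,r)=cv2.minEnclosingCircle(pts); return c,r,len(pts)
for nm,px,r,lo,hi,z in [('pot',(305,187),18,.105,.135,.12),('jarA',(265,190),18,.105,.14,.13),('jarB',(300,228),18,.11,.15,.13),('grip',(255,233),12,.1,.14,.122),('deck',(288,208),55,.02,.05,.035),('hold',(447,187),22,.08,.11,.095)]:
    m=sel(px,r,lo,hi); 
    if m.sum()<3: print(nm,'none');continue
    c,R_,n=circ(m); print(nm,np.round(c,1),round(R_,1),n,onplane('top',c,z).round(4), 'mean',np.nanmean(C[m],0).round(4))
# pointer
m=sel((276,257),10,.004,.02)
print('ptr',m.sum(), np.nanmean(C[m],0).round(4), onplane('top',[[276,257]],.012))
# dipper
m=sel((452,185),28,.105,.25); q=C[m]; print('dip',m.sum()); print(q[np.argsort(-q[:,2])][::max(1,len(q)//12)].round(3))
f=np.load('side0.npz');d2=f['d'];C=cloud('side',d2)
m=sel((432,272),30,.1,.25); q=C[m]; print('side dip',m.sum()); print(q[np.argsort(-q[:,2])][::max(1,len(q)//15)].round(3))
m=sel((252,178),22,.06,.14)&(np.mgrid[:400,:640][1]<262); q=C[m]; print('side grip',m.sum(),np.nanmean(q,0).round(4))
a=cv2.resize(np.load('top0.npz')['p'][150:270,235:335],None,fx=4,fy=4,interpolation=2); b=cv2.resize(f['p'][240:335,375:465],None,fx=4,fy=4,interpolation=2)
b=cv2.copyMakeBorder(b,0,480-b.shape[0],0,0,0); cv2.imwrite('pics/crop.png',np.hstack([a,b])[:,:,::-1])
```

```text
pot [305.2 186.5] 11.6 121 [[0.5933 0.0978 0.12  ]] mean [0.5946 0.0986 0.1178]
jarA [264.6 188.5] 11.8 440 [[0.5879 0.2059 0.13  ]] mean [0.5898 0.2076 0.1146]
jarB [300. 227.] 11.7 417 [[0.4841 0.1122 0.13  ]] mean [0.4844 0.1128 0.1154]
grip [255.  232.5] 4.0 49 [[0.4711 0.2325 0.122 ]] mean [0.4708 0.2333 0.1191]
deck [287.4 206.8] 44.5 4947 [[0.5453 0.1514 0.035 ]] mean [0.5438 0.1495 0.0344]
hold [454.9 185.2] 9.2 118 [[ 0.5956 -0.3147  0.095 ]] mean [ 0.5964 -0.3135  0.0915]
ptr 92 [0.4062 0.1874 0.0094] [[0.40137866 0.18661627 0.012     ]]
dip 50
[[ 0.602 -0.314  0.197]
 [ 0.605 -0.316  0.193]
 [ 0.597 -0.316  0.192]
 [ 0.603 -0.313  0.186]
 [ 0.596 -0.314  0.181]
 [ 0.603 -0.313  0.171]
 [ 0.599 -0.313  0.162]
 [ 0.602 -0.312  0.156]
 [ 0.598 -0.314  0.143]
 [ 0.597 -0.313  0.136]
 [ 0.6   -0.313  0.13 ]
 [ 0.599 -0.313  0.121]
 [ 0.603 -0.313  0.111]]
side dip 154
[[ 0.602 -0.317  0.196]
 [ 0.605 -0.319  0.193]
 [ 0.602 -0.319  0.189]
 [ 0.601 -0.319  0.183]
 [ 0.599 -0.312  0.176]
 [ 0.601 -0.32   0.171]
 [ 0.599 -0.313  0.165]
 [ 0.6   -0.316  0.157]
 [ 0.598 -0.317  0.152]
 [ 0.6   -0.312  0.145]
 [ 0.599 -0.314  0.138]
 [ 0.599 -0.316  0.132]
 [ 0.6   -0.319  0.125]
 [ 0.604 -0.32   0.119]
 [ 0.599 -0.316  0.111]
 [ 0.6   -0.317  0.104]]
side grip 133 [0.4716 0.2303 0.0961]
```

View pics/crop.png

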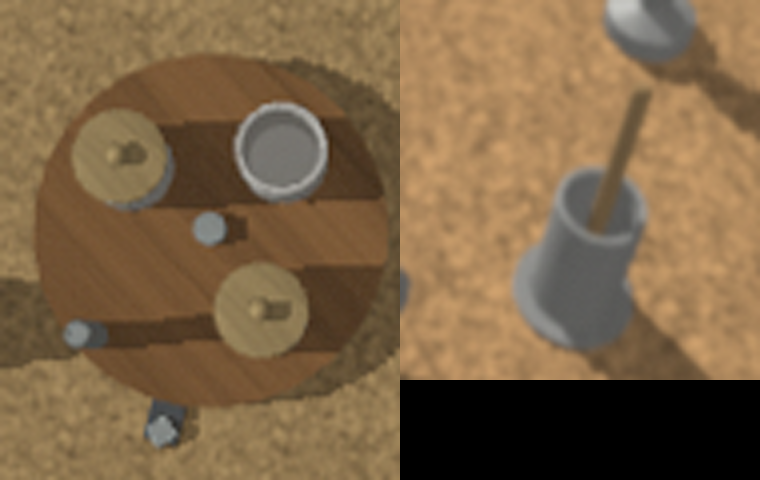

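The crops are clear: pot rim, grip at the lower left of the deck, diamond pointer below, and dipper leaning slightly. Axis ≈ (0.545, 0.150), pot ≈ (0.593, 0.098), grip ≈ (0.471, 0.232), dipper ≈ (0.600, -0.316). I'll move above the dipper with yaw 180, so the jaws work along world y.

Call:
{"fn": "send_rows", "kwargs": {"slide": [[-0.467,-0.02,-0.158],[-0.467,-0.02,-0.158],[-0.467,-0.02,-0.158],[-0.467,-0.02,-0.158],[-0.467,-0.02,-0.158],[-0.467,-0.02,-0.158],[-0.467,-0.02,-0.158],[-0.467,-0.02,-0.158]], "turn": [[0,18.7,0],[0,18.7,0],[0,18.7,0],[0,18.7,0],[0,18.7,0],[0,18.7,0],[0,18.7,0],[0,18.7,0]], "jaw": 0, "newtons": 20}}

```text
clock: 0.9
ee_pos: [0.5243, -0.3738, 0.2384]
eef_rot: [-90.0, -0.0, 180.0]
ft_force: [-0.2, -0.0, 0.1]
grip_width: 0.0869
```

Call:
{"fn": "send_rows", "kwargs": {"slide": [[-0.035,0,-0.027],[-0.07,0,-0.053],[-0.07,0,-0.053],[-0.07,0,-0.053]], "turn": [[0,0,0],[0,0,0],[0,0,0],[0,0,0]]}}

```text
clock: 1.3
ee_pos: [0.5939, -0.3207, 0.2377]
eef_rot: [-90.0, -0.1, -179.8]
ft_force: [-1.3, -0.7, -0.1]
grip_width: 0.0867
```

Run:
```python
from h import *
s,p,d=grab('wrist'); print(s['ee_pos'],s['qpos'].round(1)); cv2.imwrite('pics/w1.png',p[:,:,::-1])
C=cloud('wrist',d,s)
for lo in np.arange(.1,.2,.02):
    m=(C[...,2]>lo)&(C[...,2]<lo+.02)&(abs(C[...,0]-.6)<.04)&(abs(C[...,1]+.316)<.04)
    print(lo.round(2),m.sum(),np.nanmedian(C[m],0).round(4) if m.any() else '')
```

```text
[ 0.59387274 -0.32069995  0.23765691] [ 37.8  22.  -15.9  77.3   5.9  81.6 -67.7]
0.1 46 [ 0.6073 -0.3162  0.1105]
0.12 61 [ 0.6075 -0.3163  0.1306]
0.14 68 [ 0.6075 -0.3166  0.1506]
0.16 94 [ 0.6075 -0.3163  0.1708]
0.18 239 [ 0.6054 -0.3162  0.1942]
```

View pics/w1.png

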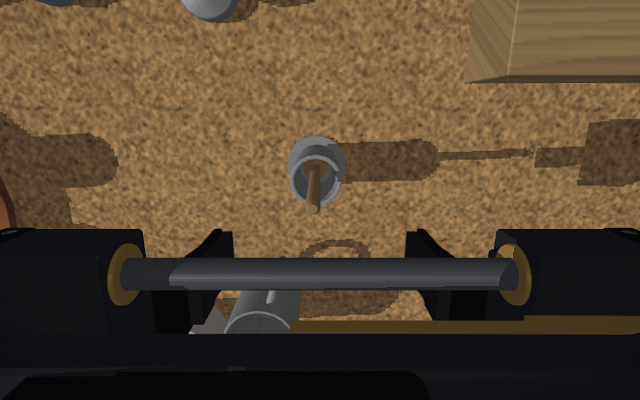

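The wrist view shows the dipper nearly upright at (315,185), between the finger lines. Axis ≈ (0.602, -0.316). Next I descend and close.

Call:
{"fn": "send_rows", "kwargs": {"slide": [[-0.008,0,-0.0045],[-0.008,0.03,-0.0045],[-0.008,0.065,-0.0045],[-0.008,0.098,-0.0045],[-0.008,0.098,-0.0045],[-0.008,0.098,-0.0045]], "turn": [[0,0,0],[0,0,0],[0,0,0],[0,0,0],[0,0,0],[0,0,0]]}}

```text
clock: 1.95
ee_pos: [0.6007, -0.3187, 0.141]
eef_rot: [-90.0, -0.0, 179.9]
ft_force: [0.5, -0.6, 0.7]
grip_width: 0.0873
```

Call:
{"fn": "send_rows", "kwargs": {"slide": [[0,0,0],[0,0,0],[0,0,0],[0,0,0],[0,0,0],[0,0,0],[0,0,0],[0,0,0]], "turn": [[0,0,0],[0,0,0],[0,0,0],[0,0,0],[0,0,0],[0,0,0],[0,0,0],[0,0,0]], "jaw": 1, "newtons": 20}}

```text
clock: 2.75
ee_pos: [0.6012, -0.3178, 0.1406]
eef_rot: [-90.0, -0.0, 180.0]
ft_force: [-0.7, 0.1, 0.4]
grip_width: 0.0313
```

Call:
{"fn": "send_rows", "kwargs": {"slide": [[0,0,0],[0,0,0],[0,0,0],[0,0,0],[0,0,0],[0,0,0]], "turn": [[0,0,0],[0,0,0],[0,0,0],[0,0,0],[0,0,0],[0,0,0]]}}

```text
clock: 3.35
ee_pos: [0.6012, -0.3178, 0.1406]
eef_rot: [-90.0, -0.0, 180.0]
ft_force: [0.7, -1.2, 0.4]
grip_width: 0.0095
```

Call:
{"fn": "send_rows", "kwargs": {"slide": [[0,-0.02,0],[0,-0.04,0],[0,-0.06,0],[0,-0.085,0],[0,-0.11,0],[0,-0.135,0],[0,-0.16,0],[0,-0.16,0]], "turn": [[0,0,0],[0,0,0],[0,0,0],[0,0,0],[0,0,0],[0,0,0],[0,0,0],[0,0,0]]}}

```text
clock: 4.15
ee_pos: [0.6029, -0.3183, 0.3052]
eef_rot: [-89.8, 0.4, 180.0]
ft_force: [-0.2, 0.1, 0.6]
grip_width: 0.0095
```

Held at 9.5 mm opening. Now I carry it across to above the pot.

Call:
{"fn": "send_rows", "kwargs": {"slide": [[0,0,-0.02],[0.001,0,-0.06],[0.003,0,-0.105],[0.004,0,-0.15],[0.005,0,-0.195],[0.006,0,-0.24],[0.007,0,-0.285],[0.008,0,-0.33]], "turn": [[0,0,0],[0,0,0],[0,0,0],[0,0,0],[0,0,0],[0,0,0],[0,0,0],[0,0,0]]}}

```text
clock: 4.95
ee_pos: [0.5915, 0.0157, 0.2987]
eef_rot: [-90.0, -0.2, -179.9]
ft_force: [0.6, -0.4, -0.2]
grip_width: 0.0093
```

Call:
{"fn": "send_rows", "kwargs": {"slide": [[0,0,-0.035],[0,0,-0.065],[0,0,-0.08],[0,0,-0.086],[0,0,-0.086],[0,0,-0.086]], "turn": [[0,0,0],[0,0,0],[0,0,0],[0,0,0],[0,0,0],[0,0,0]]}}

```text
clock: 5.55
ee_pos: [0.5936, 0.0961, 0.3001]
eef_rot: [-89.9, -0.0, 179.8]
ft_force: [0.0, 0.3, 0.2]
grip_width: 0.0093
```

Run:
```python
from h import *
s,p,d=grab('side'); print(s['ee_pos'],s['eef_rot'],s['grip_width']); np.savez('side1.npz',p=p,d=d); C=cloud('side',d)
e=s['ee_pos']
for lo in np.arange(.13,.32,.01):
    m=(C[...,2]>lo)&(C[...,2]<lo+.01)&(np.hypot(C[...,0]-e[0],C[...,1]-e[1])<.05)
    print(lo.round(2),m.sum(),C[m].mean(0).round(4) if m.any() else '')
K,k,E=ext('side'); q=E[:3,:3].T@(e-E[:3,3]); u=K@(q/q[2]); print(u)
cx,cy=int(u[0]),int(u[1]); cv2.imwrite('pics/s1.png',cv2.resize(p[cy-60:cy+110,cx-100:cx+100],None,fx=3,fy=3)[:,:,::-1]); print(cx-100,cy-60)
```

```text
[0.59362175 0.09608895 0.3001301 ] [-8.99218431e+01 -3.66916208e-02  1.79816283e+02] 0.009265864980263753
0.13 0 
0.14 0 
0.15 0 
0.16 6 [0.5912 0.0897 0.1683]
0.17 29 [0.5893 0.0895 0.1756]
0.18 31 [0.5911 0.0888 0.185 ]
0.19 36 [0.5912 0.0902 0.1948]
0.2 47 [0.5932 0.093  0.2046]
0.21 10 [0.5936 0.0954 0.2139]
0.22 16 [0.5935 0.0948 0.2247]
0.23 12 [0.5938 0.0947 0.2355]
0.24 12 [0.5936 0.0941 0.2451]
0.25 14 [0.5937 0.0942 0.2549]
0.26 13 [0.5943 0.0938 0.2648]
0.27 16 [0.5941 0.0939 0.2754]
0.28 12 [0.5947 0.0938 0.2853]
0.29 6 [0.5927 0.0973 0.2939]
0.3 48 [0.5903 0.0914 0.3052]
0.31 49 [0.5912 0.0906 0.315 ]
[312.51803594 120.70002253   1.        ]
212 60
```

View pics/s1.png

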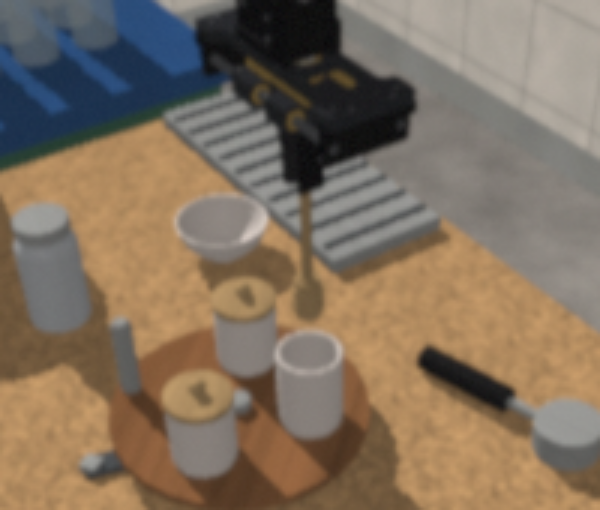

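The dipper hangs straight, with its head over the pot (pot rim at about (310,350) in the crop). Foot ≈ (0.596, 0.098, 0.166). Next I lower it about 122 mm.

Call:
{"fn": "send_rows", "kwargs": {"slide": [[0.002,0.015,-0.001],[0.002,0.035,-0.001],[0.002,0.055,-0.001],[0.002,0.075,-0.001],[0.002,0.095,-0.001],[0.002,0.11,-0.001],[0.002,0.12,-0.001],[0.002,0.12,-0.001]], "turn": [[0,0,0],[0,0,0],[0,0,0],[0,0,0],[0,0,0],[0,0,0],[0,0,0],[0,0,0]]}}

```text
clock: 6.4
ee_pos: [0.5908, 0.0983, 0.1792]
eef_rot: [-90.0, -0.1, 179.9]
ft_force: [-0.3, -0.5, -0.7]
grip_width: 0.009
```

Run:
```python
from h import *
s,p,d=grab('side'); print(s['ee_pos'],s['ft_force'],s['grip_width']); C=cloud('side',d); e=s['ee_pos']
for lo in [.125,.14,.15,.16]:
    m=(C[...,2]>lo)&(C[...,2]<lo+.01)&(np.hypot(C[...,0]-e[0],C[...,1]-e[1])<.03)
    print(lo,m.sum(),C[m].mean(0).round(4) if m.any() else '')
cv2.imwrite('pics/s2.png',cv2.resize(p[80:230,220:400],None,fx=3,fy=3)[:,:,::-1])
```

```text
[0.59081645 0.09826362 0.17918186] [-0.3397516  -0.50047655 -0.73978974] 0.009025394075861415
0.125 9 [0.5909 0.0972 0.1303]
0.14 9 [0.5912 0.096  0.1451]
0.15 8 [0.5908 0.0966 0.1546]
0.16 10 [0.5903 0.0958 0.1656]
```

View pics/s2.png

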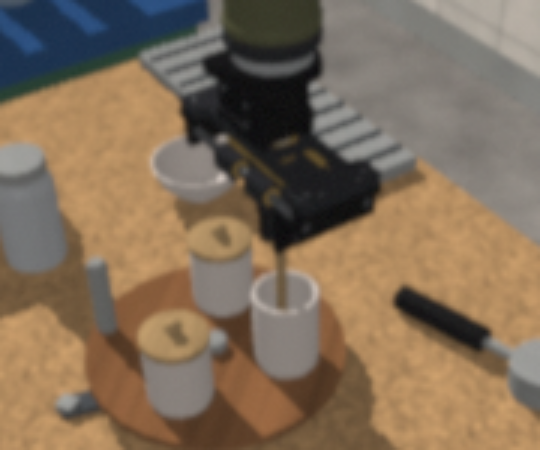

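The dipper's head is inside the pot (mouth at about (285,290)), with no contact force. I lower a little more, release and rise.

Call:
{"fn": "send_rows", "kwargs": {"slide": [[0,0.002,0],[0,0.004,0],[0,0.004,0],[0,0.004,0]], "turn": [[0,0,0],[0,0,0],[0,0,0],[0,0,0]]}}

```text
clock: 6.85
ee_pos: [0.5916, 0.0993, 0.1769]
eef_rot: [-90.0, 0.0, 180.0]
ft_force: [-0.8, 0.0, -0.3]
grip_width: 0.0099
```

Call:
{"fn": "send_rows", "kwargs": {"slide": [[0,0,0],[0,0,0],[0,0,0],[0,0,0],[0,0,0],[0,0,0],[0,0,0],[0,0,0]], "turn": [[0,0,0],[0,0,0],[0,0,0],[0,0,0],[0,0,0],[0,0,0],[0,0,0],[0,0,0]], "jaw": 0}}

```text
clock: 7.65
ee_pos: [0.5915, 0.0992, 0.1766]
eef_rot: [-90.0, -0.0, 180.0]
ft_force: [-0.1, -0.1, -0.9]
grip_width: 0.0653
```

Call:
{"fn": "send_rows", "kwargs": {"slide": [[0,0,0],[0,0,0],[0,0,0],[0,-0.02,0],[0,-0.05,0],[0,-0.09,0],[0,-0.12,0],[0,-0.12,0]], "turn": [[0,0,0],[0,0,0],[0,0,0],[0,0,0],[0,0,0],[0,0,0],[0,0,0],[0,0,0]]}}

```text
clock: 8.45
ee_pos: [0.5937, 0.1001, 0.302]
eef_rot: [-90.1, 0.5, 180.0]
ft_force: [0.5, 0.4, 0.3]
grip_width: 0.0872
```

Run:
```python
from h import *
s,p,d=grab('side'); print(s['ee_pos'],s['ft_force'],s['grip_width']); C=cloud('side',d)
for lo in np.arange(.125,.245,.01):
    m=(C[...,2]>lo)&(C[...,2]<lo+.01)&(np.hypot(C[...,0]-.593,C[...,1]-.098)<.06)
    print(lo.round(3),m.sum(),C[m].mean(0).round(4) if m.any() else '')
s,p,d=grab('top'); C=cloud('top',d)
v,u=np.mgrid[:400,:640]
m=(np.hypot(u-255,v-233)<12)&(C[...,2]>.1)&(C[...,2]<.14)
c,r=cv2.minEnclosingCircle(np.argwhere(m)[:,::-1].astype(np.float32)); print('grip',onplane('top',c,.122))
hsv=cv2.cvtColor(p,cv2.COLOR_RGB2HSV); m=(np.hypot(u-276,v-257)<9)&(hsv[...,1]<70)&(hsv[...,2]>110)
c,r=cv2.minEnclosingCircle(np.argwhere(m)[:,::-1].astype(np.float32)); print('diamond',m.sum(),c,r,onplane('top',c,.012))
```

```text
[0.59365548 0.10010658 0.30202476] [0.45151136 0.41735816 0.26097556] 0.08722514101101758
0.125 13 [0.5923 0.0975 0.1304]
0.135 7 [0.5915 0.0977 0.1402]
0.145 8 [0.5912 0.0963 0.1503]
0.155 10 [0.5913 0.097  0.1598]
0.165 10 [0.5915 0.0974 0.1707]
0.175 10 [0.5912 0.098  0.1795]
0.185 14 [0.5912 0.0974 0.1895]
0.195 12 [0.5919 0.0981 0.1995]
0.205 12 [0.5916 0.0971 0.2099]
0.215 15 [0.5921 0.0972 0.2204]
0.225 8 [0.593  0.0996 0.2275]
0.235 0 
grip [[0.47105067 0.23250028 0.122     ]]
diamond 37 (274.43548583984375, 257.3387145996094) 3.6871933937072754 [[0.40045682 0.1911486  0.012     ]]
```

The dipper stands upright in the pot with its top at z ≈ 0.229, so the foot is on the floor. Pointer bearing ≈ 164.4°, so the grip must end near (0.653, 0.121). Next I go above the grip.

Call:
{"fn": "send_rows", "kwargs": {"slide": [[0.02,0,-0.02],[0.045,0,-0.048],[0.07,0,-0.076],[0.095,0,-0.104],[0.122,0,-0.132],[0.122,0.03,-0.132],[0.122,0.07,-0.132],[0.122,0.07,-0.132]], "turn": [[0,0,0],[0,0,0],[0,0,0],[0,0,0],[0,0,0],[0,0,0],[0,0,0],[0,0,0]]}}

```text
clock: 9.35
ee_pos: [0.4655, 0.2291, 0.2203]
eef_rot: [-89.7, -0.6, 180.0]
ft_force: [-0.0, -1.1, 0.5]
grip_width: 0.087
```

Run:
```python
from h import *
s,p,d=grab('wrist'); print(s['ee_pos'],s['qpos'].round(0)); C=cloud('wrist',d,s)
m=(abs(C[...,2]-.12)<.006)&(np.hypot(C[...,0]-.472,C[...,1]-.232)<.03)
c,r=cv2.minEnclosingCircle(np.argwhere(m)[:,::-1].astype(np.float32)); print(m.sum(),c,r,C[m].mean(0),onplane('wrist',c,.122,s))
for lo in [.06,.08,.1]:
    m=(C[...,2]>lo)&(C[...,2]<lo+.015)&(np.hypot(C[...,0]-.472,C[...,1]-.232)<.03); print(lo,m.sum(),C[m].mean(0).round(4) if m.any() else '')
cv2.imwrite('pics/w2.png',p[:,:,::-1])
```

```text
[0.46546092 0.22905357 0.22033374] [   5.    5.  -36.  100.    3.   76. -121.]
499 (311.0555419921875, 187.05555725097656) 12.728272438049316 [0.47450404 0.23493149 0.12135973] [[0.47472295 0.23491996 0.122     ]]
0.06 55 [0.481  0.2344 0.0676]
0.08 61 [0.4811 0.2344 0.0876]
0.1 78 [0.4813 0.2345 0.1074]
```

View pics/w2.png

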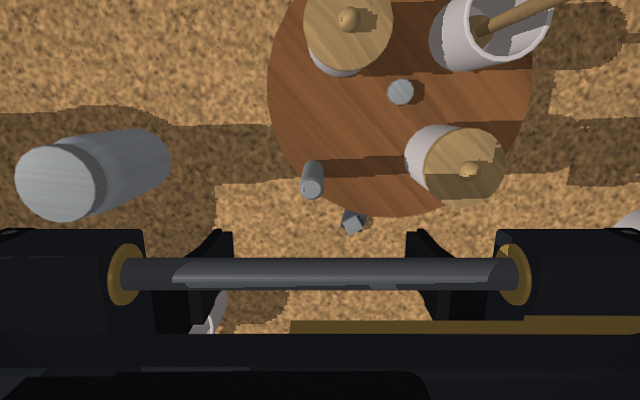

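The wrist view shows the grip top at (311,187), i.e. (0.4735, 0.2346). The dipper stands in the pot at the upper right. I descend on the grip and close.

Call:
{"fn": "send_rows", "kwargs": {"slide": [[-0.0075,0,-0.0055],[-0.0075,0.03,-0.0055],[-0.0075,0.065,-0.0055],[-0.0075,0.1,-0.0055],[-0.0075,0.135,-0.0055],[-0.0075,0.135,-0.0055],[-0.0075,0.135,-0.0055]], "turn": [[0,0,0],[0,0,0],[0,0,0],[0,0,0],[0,0,0],[0,0,0],[0,0,0]]}}

```text
clock: 10.1
ee_pos: [0.4785, 0.2376, 0.0932]
eef_rot: [-90.1, 0.1, 179.9]
ft_force: [0.3, -0.4, 1.2]
grip_width: 0.0867
```

Call:
{"fn": "send_rows", "kwargs": {"slide": [[0,0,0],[0,0,0],[0,0,0],[0,0,0],[0,0,0],[0,0,0],[0,0,0],[0,0,0]], "turn": [[0,0,0],[0,0,0],[0,0,0],[0,0,0],[0,0,0],[0,0,0],[0,0,0],[0,0,0]], "jaw": 1, "newtons": 20}}

```text
clock: 10.9
ee_pos: [0.477, 0.2368, 0.0915]
eef_rot: [-90.0, -0.0, 180.0]
ft_force: [0.7, 0.7, 0.2]
grip_width: 0.0308
```

Call:
{"fn": "send_rows", "kwargs": {"slide": [[0,0,0],[0,0,0],[0,0,0],[0,0,0],[0,0,0]], "turn": [[0,0,0],[0,0,0],[0,0,0],[0,0,0],[0,0,0]]}}

```text
clock: 11.4
ee_pos: [0.4772, 0.2364, 0.0915]
eef_rot: [-90.0, 0.0, 180.0]
ft_force: [1.4, -0.0, -0.8]
grip_width: 0.0192
```

Run:
```python
import numpy as np
a=[130.5]; inc=[1,2,3]+[4]*34+[3,2,.8]
a=np.r_[130.5,130.5-np.cumsum(inc)]; print(len(inc),a[-1])
P=.112*np.c_[np.cos(np.radians(a)),np.sin(np.radians(a))]
for k in range(0,len(inc),8):
    q=P[k+1:k+9]-P[k]; print(a[min(k+8,len(inc))],[[round(-x,4),0,round(-y,4)] for x,y in q])
```

```text
40 -17.30000000000001
104.5 [[np.float64(-0.0015), 0, np.float64(-0.0013)], [np.float64(-0.0046), 0, np.float64(-0.0037)], [np.float64(-0.0093), 0, np.float64(-0.0071)], [np.float64(-0.0159), 0, np.float64(-0.0113)], [np.float64(-0.0228), 0, np.float64(-0.0151)], [np.float64(-0.0299), 0, np.float64(-0.0183)], [np.float64(-0.0372), 0, np.float64(-0.021)], [np.float64(-0.0447), 0, np.float64(-0.0233)]]
72.5 [[np.float64(-0.0076), 0, np.float64(-0.0017)], [np.float64(-0.0154), 0, np.float64(-0.0028)], [np.float64(-0.0232), 0, np.float64(-0.0035)], [np.float64(-0.031), 0, np.float64(-0.0035)], [np.float64(-0.0388), 0, np.float64(-0.0031)], [np.float64(-0.0465), 0, np.float64(-0.002)], [np.float64(-0.0542), 0, np.float64(-0.0005)], [np.float64(-0.0617), 0, np.float64(0.0016)]]
40.5 [[np.float64(-0.0074), 0, np.float64(0.0026)], [np.float64(-0.0145), 0, np.float64(0.0057)], [np.float64(-0.0215), 0, np.float64(0.0093)], [np.float64(-0.0281), 0, np.float64(0.0134)], [np.float64(-0.0345), 0, np.float64(0.018)], [np.float64(-0.0405), 0, np.float64(0.0229)], [np.float64(-0.0462), 0, np.float64(0.0283)], [np.float64(-0.0515), 0, np.float64(0.0341)]]
8.5 [[np.float64(-0.0049), 0, np.float64(0.0061)], [np.float64(-0.0093), 0, np.float64(0.0126)], [np.float64(-0.0133), 0, np.float64(0.0193)], [np.float64(-0.0168), 0, np.float64(0.0263)], [np.float64(-0.0197), 0, np.float64(0.0335)], [np.float64(-0.0222), 0, np.float64(0.0409)], [np.float64(-0.0242), 0, np.float64(0.0485)], [np.float64(-0.0256), 0, np.float64(0.0562)]]
-17.30000000000001 [[np.float64(-0.0009), 0, np.float64(0.0078)], [np.float64(-0.0012), 0, np.float64(0.0156)], [np.float64(-0.001), 0, np.float64(0.0234)], [np.float64(-0.0003), 0, np.float64(0.0312)], [np.float64(0.001), 0, np.float64(0.0389)], [np.float64(0.0023), 0, np.float64(0.0446)], [np.float64(0.0034), 0, np.float64(0.0484)], [np.float64(0.0038), 0, np.float64(0.0499)]]
```

Call:
{"fn": "send_rows", "kwargs": {"slide": [[-0.0015,0,-0.0013],[-0.0046,0,-0.0037],[-0.0093,0,-0.0071],[-0.0159,0,-0.0113],[-0.0228,0,-0.0151],[-0.0299,0,-0.0183],[-0.0372,0,-0.021],[-0.0447,0,-0.0233]], "turn": [[0,0,0],[0,0,0],[0,0,0],[0,0,0],[0,0,0],[0,0,0],[0,0,0],[0,0,0]]}}

```text
clock: 12.2
ee_pos: [0.5224, 0.2601, 0.0915]
eef_rot: [-90.0, -0.0, 180.0]
ft_force: [0.3, -3.0, -0.3]
grip_width: 0.0198
```

Call:
{"fn": "send_rows", "kwargs": {"slide": [[-0.0076,0,-0.0017],[-0.0154,0,-0.0028],[-0.0232,0,-0.0035],[-0.031,0,-0.0035],[-0.0388,0,-0.0031],[-0.0465,0,-0.002],[-0.0542,0,-0.0005],[-0.0617,0,0.0016]], "turn": [[0,0,0],[0,0,0],[0,0,0],[0,0,0],[0,0,0],[0,0,0],[0,0,0],[0,0,0]]}}

```text
clock: 13.0
ee_pos: [0.5838, 0.2584, 0.0916]
eef_rot: [-90.0, -0.0, 180.0]
ft_force: [-1.6, -1.7, 0.3]
grip_width: 0.0195
```

Forces are small, so I continue.

Call:
{"fn": "send_rows", "kwargs": {"slide": [[-0.0074,0,0.0026],[-0.0145,0,0.0057],[-0.0215,0,0.0093],[-0.0281,0,0.0134],[-0.0345,0,0.018],[-0.0405,0,0.0229],[-0.0462,0,0.0283],[-0.0515,0,0.0341]], "turn": [[0,0,0],[0,0,0],[0,0,0],[0,0,0],[0,0,0],[0,0,0],[0,0,0],[0,0,0]]}}

```text
clock: 13.8
ee_pos: [0.6354, 0.2243, 0.0916]
eef_rot: [-90.0, 0.0, 180.0]
ft_force: [-0.2, 0.8, -1.3]
grip_width: 0.0193
```

Call:
{"fn": "send_rows", "kwargs": {"slide": [[-0.0049,0,0.0061],[-0.0093,0,0.0126],[-0.0133,0,0.0193],[-0.0168,0,0.0263],[-0.0197,0,0.0335],[-0.0222,0,0.0409],[-0.0242,0,0.0485],[-0.0256,0,0.0562]], "turn": [[0,0,0],[0,0,0],[0,0,0],[0,0,0],[0,0,0],[0,0,0],[0,0,0],[0,0,0]]}}

```text
clock: 14.6
ee_pos: [0.6612, 0.1673, 0.0916]
eef_rot: [-90.0, 0.1, 180.0]
ft_force: [3.6, 0.6, -2.6]
grip_width: 0.0193
```

Call:
{"fn": "send_rows", "kwargs": {"slide": [[-0.0009,0,0.0078],[-0.0012,0,0.0156],[-0.001,0,0.0234],[-0.0003,0,0.03],[0.0005,0,0.036],[0.0014,0,0.0405],[0.002,0,0.043],[0.0022,0,0.044]], "turn": [[0,0,0],[0,0,0],[0,0,0],[0,0,0],[0,0,0],[0,0,0],[0,0,0],[0,0,0]]}}

```text
clock: 15.4
ee_pos: [0.6585, 0.1231, 0.0916]
eef_rot: [-90.0, 0.0, 179.9]
ft_force: [4.8, -0.3, -4.3]
grip_width: 0.0193
```

Run:
```python
from h import *
s,p,d=grab('top'); print(s['ee_pos'],s['ft_force'],s['grip_width']); C=cloud('top',d)
s2,p2,d2=grab('side'); C2=cloud('side',d2)
axis=np.array([.5453,.1505]); pt=np.array([.4005,.191]); f=axis+.072*(pt-axis)/np.linalg.norm(pt-axis); print('front',f)
for n,c in (('top',C),('side',C2)):
  m=(abs(c[...,2]-.118)<.006)&(np.hypot(c[...,0]-f[0],c[...,1]-f[1])<.05)
  cc,r=cv2.minEnclosingCircle(np.argwhere(m)[:,::-1].astype(np.float32)); print(n,m.sum(),cc,r,onplane(n,cc,.12))
  for lo in np.arange(.14,.23,.03):
    m=(c[...,2]>lo)&(c[...,2]<lo+.03)&(np.hypot(c[...,0]-f[0],c[...,1]-f[1])<.07); print(lo.round(2),m.sum(),c[m].mean(0).round(4) if m.any() else '')
a=cv2.resize(p[150:280,225:345],None,fx=3,fy=3); b=cv2.resize(p2[110:240,220:350],None,fx=3,fy=3)
cv2.imwrite('pics/end.png',np.hstack([a,b])[:,:,::-1])
```

```text
[0.65852264 0.12307464 0.09162592] [ 4.80591546 -0.25549832 -4.26392752] 0.01932273825931515
front [0.47596112 0.16989382]
top 108 (278.8157958984375, 230.2763214111328) 11.511175155639648 [[0.47629871 0.169232   0.12      ]]
0.14 5 [0.4793 0.1667 0.1572]
0.17 3 [0.4781 0.1665 0.1878]
0.2 13 [0.4788 0.1689 0.2228]
side 144 (264.0, 179.5) 11.280613899230957 [[0.47707542 0.16721111 0.12      ]]
0.14 31 [0.481  0.1688 0.1545]
0.17 37 [0.4812 0.1692 0.1846]
0.2 40 [0.4813 0.1692 0.2158]
```

View pics/end.png

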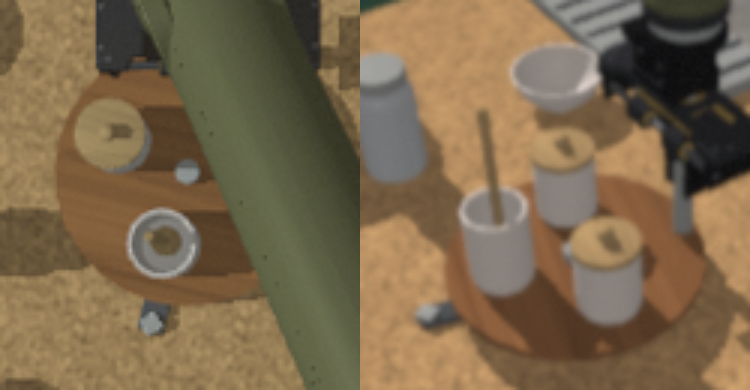

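The pot is at (163,243) in the left crop, in line with the pointer diamond at (152,322) and the hub. It sits within about 1 mm of its place, and the dipper stands upright. I settle for a few rows, then hand in.

Call:
{"fn": "send_rows", "kwargs": {"slide": [[0,0,0],[0,0,0],[0,0,0],[0,0,0],[0,0,0],[0,0,0]], "turn": [[0,0,0],[0,0,0],[0,0,0],[0,0,0],[0,0,0],[0,0,0]]}}

```text
clock: 16.1
ee_pos: [0.6586, 0.1232, 0.0916]
eef_rot: [-89.9, 0.0, 180.0]
ft_force: [6.2, -1.2, -4.9]
grip_width: 0.0193
```

```bash
python3 -c "
from plant import ctrl
s=ctrl.observe(); print(s['ee_pos'],s['ft_force'],s['grip_width'],s['joint_vel'].round(2)); print(ctrl.hand_in())"
```

```text
[0.65856024 0.12317862 0.09160363] [ 6.21775722 -1.23490603 -4.93592941] 0.019268350833057175 [-0.01 -0.05 -0.04  0.07 -0.2  -0.08  0.06]
the job is handed in; nothing more can be done
None
```

I moved the dipper from its holder into the open pot and let go of it. I then led the carousel round by its grip until the pot stood over the pointer, and handed in at about 16 s with the gripper still closed on the grip.

**Last checks:**
- **Pot position:** the top view put the pot at (0.476, 0.169) against a target of (0.476, 0.170), and the side view agreed within about 3 mm.
- **Dipper:** it stands upright in the pot, well clear of the fingers. I worked out that its foot is on the pot floor from the handle's top height (about 0.229 m) and could not see it directly.
- **Grip and arm:** the jaws sit at 19.3 mm on the 20 mm grip with 20 N commanded, and the arm was at rest. The wrist force was about 8 N.

No check failed. I did not re-measure the bystanders, but no move or force reading suggested contact with them. The cameras differed from each other by 2–4 mm on positions, so I used the wrist camera to line up on the grip.

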